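# Release the child-safety catch and slide the weights drawer out

## Robot

A 6-joint arm with a two-finger parallel gripper is mounted at the origin on a cart in front of the work surface, level with it; the furniture and walls round the work are solid. World frame = base frame: x ahead of the robot, y to its left, z up, the work surface at z = 0. Lengths are in m, angles in rad, forces in N, time in s.
With the tool pointing down it reaches from about 0.325 to 0.9 m from the base axis. Payload 6.1 kg.
Tool frame: the origin (TCP) lies midway between the tips of the shut fingers; the grasp point (between the pads) lies 19 mm behind it; x points along the fingers, y is the direction in which the jaws open and shut, and the axes are right-handed (so a half turn about x gives the same grasp; the last joint's range is limited). The gripper opens to 85 mm and grips with 20 to 120 N. Pads are 22 mm wide; open, the fingers measure 114 mm over their backs; the gripper's body (76 mm by 85 mm) begins 54 mm behind the grasp point. The pads swing forward as they close: fully open they stand 13 mm farther back than shut.
Start: joints at [-1.298, 0.22, 1.526, -0, 1.395, -0.126], TCP at [0.243, -0.576, 0.231] pointing down, gripper open.
Joint ranges: [-2.98, 2.98], [-0.91, 2.08], [0.09, 2.57], [-1.24, 4.39], [0.2, 2.65], [-2.68, 2.68]. Speed limits (rad/s): [2.57, 2.57, 3.01, 3.14, 3.14, 3.14].

## Interface

Orientations are given as [roll, pitch, yaw] about the fixed x, y, z axes, in that order (R = Rz(yaw) Ry(pitch) Rx(roll)).
In Python, from plant import movep, move_l, set_joints, gripper_to, hold, inverse_kinematics, observe, get_image, get_calibration, Unreachable, job_done gives the robot as it stands. Calls block until the motion is done:
- movep(position, orientation): joint-space move of the TCP to a pose.
- move_l(position, feed=0.15, rotation=None, max_force=None): straight line of the TCP; rotation=None keeps the orientation; feed is the mean speed in m/s. With max_force (N) it stops when the force on the tool has changed by that much, and returns True; else False.
- set_joints(angles): joint-space move.
- gripper_to(opening, f_grip=None): finger opening in m; f_grip is the grip in N (None keeps the last); returns when the fingers have stopped.
- hold(seconds).
- inverse_kinematics(position, orientation): joint angles nearest the present ones, or None.
- observe(): the state.
- get_image(name): name is "side" or "top"; returns (picture, depth): 400x640x3 uint8, red, green, blue; 400x640 float32, m along the optical axis (not along the pixel's ray), 0 where there is no reading.
- get_calibration(name): a dict with "intrinsics" (3x3 intrinsics, pixels), "world_from_camera" (4x4, takes a point from camera to world coordinates). Camera axes: x right, y down, z forward; pixel columns grow to the right and rows downward; lengths in m; the calibration is good to about 2 mm. A picture is of the moment at which its call begins. get_calibration takes no time and is no camera call.
A pose or a line that the arm cannot do raises Unreachable and nothing moves.
- job_done(): hands the job in, once; it reports no verdict.
The state is a dict: "time_s": time; "q": joint angles; "joint_velocities": joint speeds; "joint_torque": joint torques, N m; "eef_pos": TCP position; "tcp_rot": TCP orientation; "ft_force": force on the tool from outside, world axes, zero at the start; "torque": the same for the moment, N m; "opening": finger opening in m.
Only numpy, scipy, OpenCV 4.12 (cv2) and the standard library are available. Lean on these libraries where they do the work, as an engineer would, in place of code of your own. Each camera call takes 0.05 s, during which the arm holds its last target.

## Task

The drawer of the small wooden chest stands ajar, stopped by the white child-safety catch behind its front. Reach down into the gap with the fingertips, press the catch's tongue down and, keeping it down, push the drawer front from its inner side so that the drawer slides out past the rail and on, all the way to its stop; then take the hand away so that the catch springs up again. Grip nothing and keep off the outside of the drawer front, do not crush the catch, and leave the brass weights in the drawer, the timer and the jar undisturbed.

Things in the scene. Friction and masses are not known exactly. Their poses are not given: they have to be found in the camera images.
- chest: Fixed wooden one-drawer chest, 270 mm wide (its y), 220 deep (its x), 110 high. Origin: centre of its underside; -x points out of its front, the way the drawer slides out; z up. Front plane at x = -110 mm. A 16 mm thick front rail hangs under the top's front edge, its underside 86 mm above the worktop; the catch's hook stands behind this rail.
- drawer (a joint): How far the drawer is out, m: 0 shut, 0.17 at its stop (fully out). Starts at 0.060 to 0.068; with the catch up it cannot pass 0.070. Slides along the chest's -x with 2 to 5 N and stays where left. Its front is a plain handleless board 266 mm wide, 14 thick, 6 to 98 mm above the worktop; the joint value is the gap from the chest's front plane to the board's inner face.
- drawer_edge (a point): Middle of the upper edge of the drawer front, on the inner face of the board, 98 mm above the worktop; moves with the drawer.
- catch (a joint): Angle of the white plastic spring catch, rad: 0 up (rest, locked), 0.50 pressed down to its limit; from about 0.12 its hook clears the rail. Hinged at the inner face of the drawer front, 88 mm above the worktop, it travels with the drawer. Its spring lifts it again: about 2 N at the pad to start, 4 to 8 N at 0.2 to 0.4 rad.
- catch_pad (a point): The place to press: middle of the grey-ribbed top of the catch's tongue, mid-width of the drawer, 81 mm above the worktop when up, 38 mm behind the inner face of the drawer front; moves with the catch. Pressed 10 mm down there the catch is at 0.2 to 0.3 rad; bottoms at 17 mm. The tongue is a white strip 26 mm wide that runs from the front straight back under the rail.
- weight_large: Loose brass balance weight with a knob, 37 mm across, 35 mm high, 200 g, standing in the left of the drawer. Origin: centre of its underside, 20 mm above the worktop. Rides along with the drawer.
- weight_small: Loose brass balance weight with a knob, 29 mm across, 30 mm high, 100 g, standing in the right of the drawer. Origin: centre of its underside, 20 mm above the worktop. Rides along with the drawer.
- timer: Loose red and white kitchen timer, 62 mm across, 45 mm high, on top of the chest, left of its middle. Origin: centre of its underside. A bystander.
- jar_honey: Loose jar with a green lid, 68 mm across, 84 mm high, on the worktop to the right of the chest. Origin: centre of its underside. A bystander.
- catch_block (a point): Middle of the rear face of the catch's fixed white base block, which sits over the root of the tongue on the inner face of the drawer front: 40 mm wide, 84 to 98 mm above the worktop, standing 16 mm off the board. A finger pressed down at the pad and moved to the chest's -x meets this block and so pushes the drawer, still on the tongue. Free gap from block to chest: 44 to 52 mm.

How it is judged:
On the way, in this order (a step that is already met when the one before it is completed fails the run):
1. the catch is held down while the drawer is still behind the rail (value of joint catch above 0.13 rad and value of joint drawer below 0.075 m), for 0.1 s.
2. the drawer has slid out past the rail (value of joint drawer above 0.1 m), for 0.1 s.
At the end, for the whole second after the job is handed in: The drawer is fully out (joint beyond 0.155 m, within 15 mm of its stop) and at rest, the catch has sprung up again (under 0.04 rad), both weights stand upright (within 0.15 rad) on the drawer's floor, and the timer and the jar stand within 15 mm of where they were (value of joint drawer above 0.155 m and value of joint catch below 0.04 rad and velocity of joint drawer between -0.005 and 0.005 m/s and angle between each of weight_large, weight_small's own z axis and vertical below 0.15 rad and height (world z) of each of weight_large, weight_small below 0.03 m and distance of each of timer, jar_honey from where it was at the start of the episode below 0.015 m); the robot touches nothing.
It fails at once if the outside of the drawer front is pushed or the front is pinched (more than 3 N by the fingers) (contact force between the fingers and drawer_c0 above 3 N).
It fails at once if the catch is crushed (more than 40 N) (contact force between the fingers and catch_c1 above 40 N).
It fails at once if a weight is lifted or tipped (height (world z) of any of weight_large, weight_small above 0.045 m or angle between any of weight_large, weight_small's own z axis and vertical above 0.5 rad).
It fails at once if the timer or the jar is pushed aside or tipped (distance of any of timer, jar_honey from where it was at the start of the episode above 0.02 m or angle between any of timer, jar_honey's own z axis and vertical above 0.3 rad).
It also fails if it takes over 37 s, if anything falls off the work surface, if the arm or the gripper's body presses on something with over 40 N, if the wrist force passes 120 N, or if a joint passes its speed limit or range.

## Working session

There is one attempt and no reset: what is moved stays moved. The work goes in short steps, each a Python script; the robot and the scene stay as the last script left them, time stands still between calls to the robot, and variables do not carry over. Pictures are saved under pics/ and viewed, and the job is handed in when it is done.

```bash
ls; mkdir -p pics; python3 - <<'E'
from plant import *
import numpy as np,cv2
for n in("side","top"):
    im,d=get_image(n); c=get_calibration(n)
    cv2.imwrite(f"pics/{n}0.png",im[:,:,::-1]); np.savez(f"{n}0.npz",im=im,d=d,K=c["intrinsics"],T=c["world_from_camera"])
    print(n,c["intrinsics"],np.round(c["world_from_camera"],3))
s=observe();print(s)
E
```

```text
pics
side [[374.08018977   0.         323.04922842]
 [  0.         374.08018977 200.05508084]
 [  0.           0.           1.        ]] [[ 0.87  -0.227  0.438  0.254]
 [-0.494 -0.395  0.775 -0.973]
 [-0.003 -0.89  -0.456  0.484]
 [ 0.     0.     0.     1.   ]]
top [[511.61030278   0.         330.71785676]
 [  0.         511.61030278 214.04255614]
 [  0.           0.           1.        ]] [[ 0.008 -0.996  0.093  0.543]
 [-1.    -0.008  0.    -0.312]
 [ 0.001 -0.093 -0.996  0.951]
 [ 0.     0.     0.     1.   ]]
{'time_s': 0.1, 'q': array([-1.29811023e+00,  2.21144118e-01,  1.52748393e+00,  2.89998543e-05,
        1.39471386e+00, -1.26111389e-01]), 'joint_velocities': array([-2.02777900e-04, -1.94130200e-03, -1.80394581e-03,  2.60055047e-03,
        6.40252116e-05, -4.74568228e-04]), 'joint_torque': array([ 9.56535805e-04, -4.98242605e+01, -3.90546620e+01, -2.33869478e-04,
        5.69434327e-03,  6.03942667e-06]), 'eef_pos': array([ 0.24254609, -0.57543124,  0.23031735]), 'tcp_rot': array([-1.71322325,  1.56904684,  1.82716178]), 'ft_force': array([0.56913852, 0.33623896, 0.97873613]), 'torque': array([-0.02179157,  0.02306864, -0.04058294]), 'opening': 0.08507761288700709}
```

View pics/side0.png

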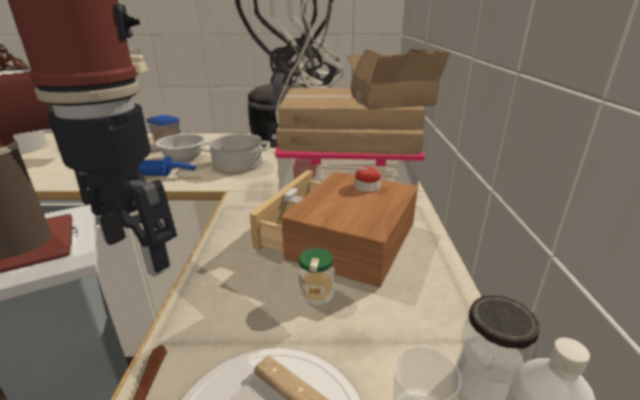

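View pics/top0.png

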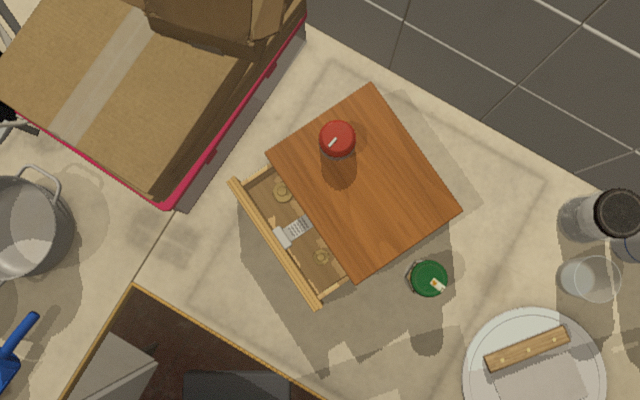

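The top view shows the chest turned in yaw. Its front edge runs from about (266,153) to (356,284), the white catch is near (292,232), the weights are at (282,190) and (322,256), and the lid of the jar is at (430,278). I'll enlarge this area to read it more closely.

```bash
python3 - <<'E'
import cv2
im=cv2.imread("pics/top0.png")
c=im[160:310,220:370]; cv2.imwrite("pics/crop_a.png",cv2.resize(c,(600,600),interpolation=cv2.INTER_CUBIC))
c=im[75:295,220:470]; cv2.imwrite("pics/crop_b.png",cv2.resize(c,None,fx=2.7,fy=2.7,interpolation=cv2.INTER_CUBIC))
E
```

```text
(no output)
```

View pics/crop_a.png

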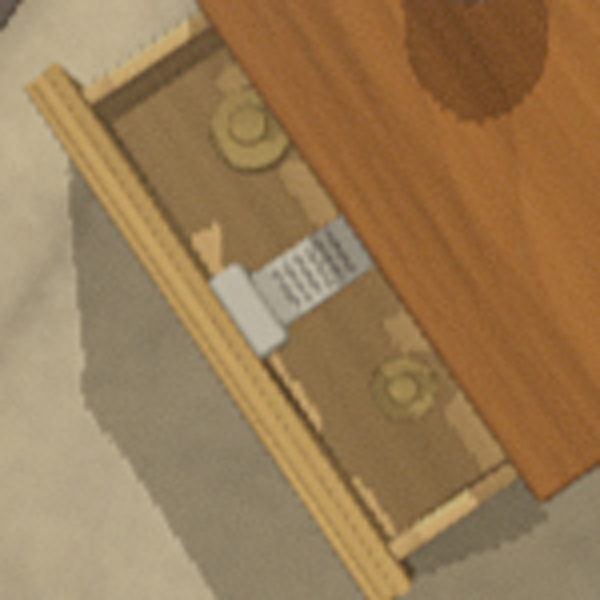

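View pics/crop_b.png

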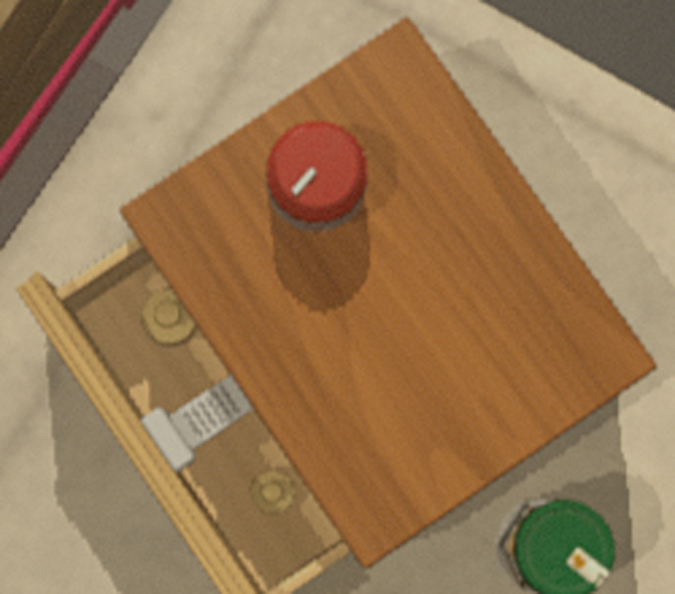

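```bash
cat > h.py <<'E'
import numpy as np
D=np.load("top0.npz");K=D["K"];T=D["T"]
def pz(u,v,z):
    r=T[:3,:3]@np.linalg.solve(K,[u,v,1.]); return T[:3,3]+r*(z-T[2,3])/r[2]
def b(x,y):return 220+x/2.7,75+y/2.7
def a(x,y):return 220+x/4,160+y/4
E
python3 - <<'E'
from h import *
C=[pz(*b(*p),.11) for p in[(121,209),(407,18),(656,368),(369,566)]]
C=np.array(C);fl,bl,br,fr=C
print(np.round(C,4),[np.linalg.norm(C[i]-C[i-1]) for i in range(4)])
ex=(bl-fl+br-fr)[:2];ey=(fl-fr+bl-br)[:2]
print(np.degrees(np.arctan2(ex[1],ex[0])),np.degrees(np.arctan2(ey[1],ey[0]))-90)
yaw=np.arctan2(*( (ex/np.linalg.norm(ex)+np.array([ey[1],-ey[0]])/np.linalg.norm(ey))[::-1]))
c=C.mean(0)[:2];R=np.array([[np.cos(yaw),-np.sin(yaw)],[np.sin(yaw),np.cos(yaw)]])
print("yaw",yaw,"c",c)
for n,p,z in[("inL",a(56,65),.098),("inR",a(411,580),.098),("blkL",a(238,262),.098),("blkR",a(287,337),.098),("blkfrontL",a(210,283),.098),("tongueL",a(340,218),.081),("tongueR",a(373,268),.081),("ribs",a(315,265),.081),("wL",a(248,123),.055),("wS",a(403,388),.05),("jar",b(565,540),.084),("timer",b(316,172),.155)]:
    w=pz(*p,z); print(n,np.round(w,4),np.round(1000*(R.T@(w[:2]-c)),1))
# depth check
for u,v in[(340,230),(390,200),(430,278)]:
    d=D["d"][v,u]; print((T@np.r_[np.linalg.solve(K,[u,v,1.])*d,1])[:3])
d=D["d"]
ps=[]
for u,v in [a(*p) for p in[(290,290),(310,270),(330,255),(249,310),(80,110),(140,200),(250,370),(335,490)]]:
    u=int(round(u));v=int(round(v)); w=(T@np.r_[np.linalg.solve(K,[u,v,1.])*d[v,u],1])[:3];print(np.round(w,4),np.round(1000*(R.T@(w[:2]-c)),1))
E
```

```text
[[ 0.7248 -0.2007  0.11  ]
 [ 0.8479 -0.3775  0.11  ]
 [ 0.6287 -0.5302  0.11  ]
 [ 0.507  -0.355   0.11  ]] [np.float64(0.2668470689658753), np.float64(0.2155003614504297), np.float64(0.2671785601960186), np.float64(0.2133551973572601)]
-55.18275891198466 -54.9134003796857
yaw -0.960770236719898 c [ 0.677112   -0.36585775]
inL [ 0.6861 -0.148   0.098 ] [-173.5  132.1]
inR [ 0.4727 -0.2998  0.098 ] [-171.2 -129.7]
blkL [ 0.6034 -0.2262  0.098 ] [-156.7   19.6]
blkR [ 0.5723 -0.2472  0.098 ] [-157.3  -17.9]
blkfrontL [ 0.5946 -0.2147  0.098 ] [-171.2   18.9]
tongueL [ 0.6238 -0.2677  0.081 ] [-110.9   12.6]
tongueR [ 0.6026 -0.2821  0.081 ] [-111.4  -13.1]
ribs [ 0.6036 -0.2573  0.081 ] [-131.     1.9]
wL [ 0.668  -0.2252  0.055 ] [-120.5   73.1]
wS [ 0.552  -0.2948  0.05  ] [-129.9  -61.8]
jar [ 0.523  -0.4785  0.084 ] [   4.1 -190.8]
timer [ 0.7381 -0.3207  0.155 ] [-2.1 75.9]
[ 0.59605121 -0.32719549  0.10948253]
[ 0.64637874 -0.409564    0.11083538]
[ 0.51806041 -0.4793691   0.08576858]
[ 0.5939 -0.2457  0.0778] [-146.1    0.6]
[ 0.6007 -0.2561  0.0806] [-133.8    0.2]
[ 0.6076 -0.2628  0.0807] [-124.3    2. ]
[ 0.5826 -0.2308  0.0987] [-1.649e+02 -1.000e-01]
[ 0.6662 -0.1585  0.0974] [-176.2  109.9]
[ 0.6293 -0.1844  0.0963] [-176.1   64.8]
[ 0.5593 -0.2312  0.0986] [-177.9  -19.4]
[ 0.51   -0.2683  0.0961] [-175.7  -81.1]
```

```bash
cat >> h.py <<'E'
from scipy.spatial.transform import Rotation as Ro
yaw=-0.9608;c=np.array([.6771,-.3659])
Rc=np.array([[np.cos(yaw),-np.sin(yaw)],[np.sin(yaw),np.cos(yaw)]])
def W(x,y,z): return np.r_[c+Rc@[x/1000,y/1000],z]   # chest mm -> world
def ori(s=1):
    x=np.array([0,0,-1.]);y=s*np.r_[Rc[:,1],0]
    return Ro.from_matrix(np.c_[x,y,np.cross(x,y)]).as_euler("xyz")
def ch(p): return np.round(np.r_[1000*(Rc.T@(p[:2]-c)),1000*p[2]],1)
E
python3 - 2>&1 <<'E'
from h import *; from plant import *
q=[inverse_kinematics(W(-135,0,.2),ori(s)) for s in(1,-1)]
print(q)
s=min((1,-1),key=lambda k: 99 if q[(1-k)//2] is None else abs(q[(1-k)//2][5]))
print("sign",s)
gripper_to(0.0,20)
movep(W(-135,0,.2),ori(s))
move_l(W(-135,0,.125),.15)
o=observe();print(o["time_s"],ch(o["eef_pos"]),o["ft_force"],o["opening"])
import cv2
for n in("side","top"):
    im,d=get_image(n); cv2.imwrite(f"pics/{n}1.png",im[:,:,::-1])
    if n=="top": cv2.imwrite("pics/top1c.png",cv2.resize(im[130:330,180:440,::-1],None,fx=3,fy=3,interpolation=cv2.INTER_CUBIC))
    else: cv2.imwrite("pics/side1c.png",cv2.resize(im[120:280,220:420,::-1],None,fx=3.7,fy=3.7,interpolation=cv2.INTER_CUBIC))
E
```

```text
<sys>:0: UserWarning: Gimbal lock detected. Setting third angle to zero since it is not possible to uniquely determine all angles.
[array([-0.52324168,  0.30527351,  1.48381832,  0.        ,  1.35250082,
       -1.133238  ]), array([-0.52324168,  0.30527351,  1.48381832,  0.        ,  1.35250082,
        2.00835465])]
sign 1
3.2667 [-134.4   -0.2  125.6] [ 0.70525243 -0.13434365  0.09029277] -0.0001129693130499662
```

View pics/side1c.png

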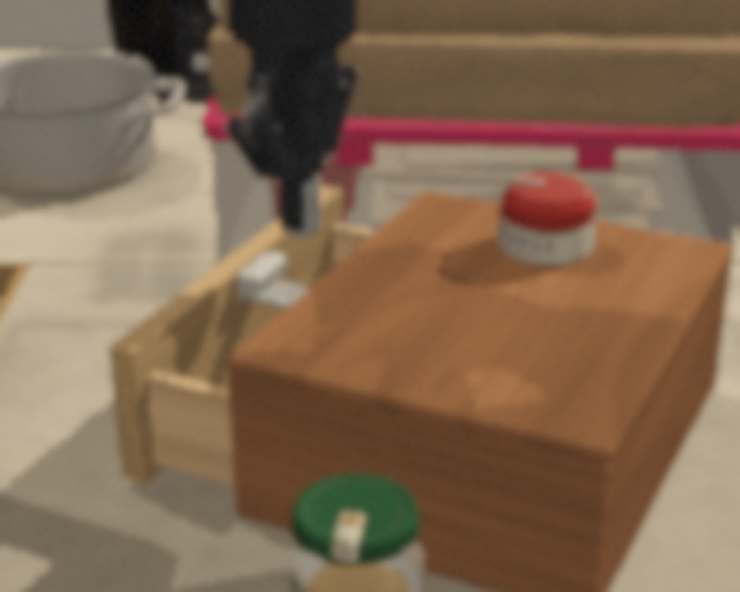

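View pics/top1c.png

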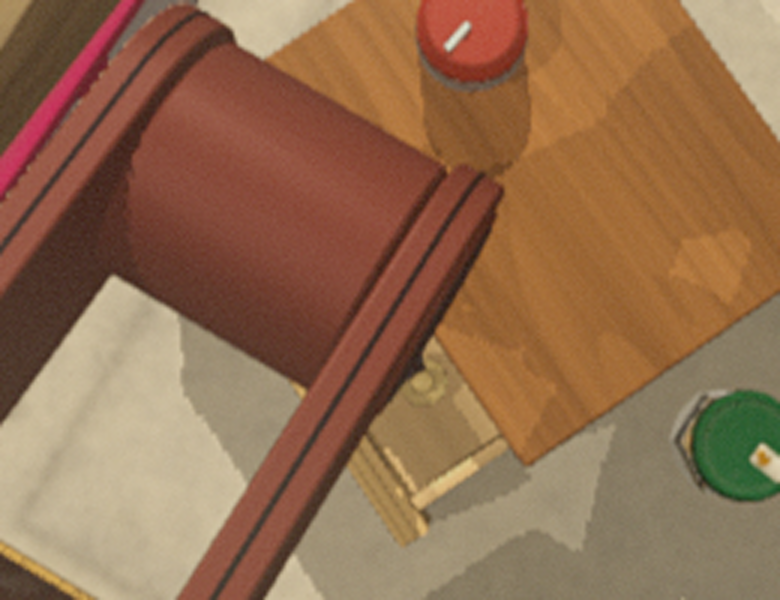

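In the side crop the shut fingertips are at (300,225), above the white tongue at (275,290). They are clear of both the front board and the chest edge. The top view is blocked by the forearm. Next I'll lower the hand until it touches the catch.

```bash
python3 -W ignore - <<'E'
from h import *; from plant import *
def show(t):
    o=observe();print(t,round(o["time_s"],2),ch(o["eef_pos"]),np.round(np.r_[Rc.T@o["ft_force"][:2],o["ft_force"][2]],2))
move_l(W(-135,0,.090),.08,max_force=6); show("pre")
r=move_l(W(-135,0,.0775),.02,max_force=2); show(r)
hold(.2); show("")
E
```

```text
pre 3.95 [-1.354e+02 -1.000e-01  8.930e+01] [-0.6   0.38  1.56]
True 4.48 [-135.4    0.    78.9] [1.09 0.18 2.24]
 4.68 [-135.3    0.    79.2] [1.77 0.5  2.15]
```

```bash
python3 -W ignore - <<'E'
from h import *; from plant import *
def show(t):
    o=observe();print(t,round(o["time_s"],2),ch(o["eef_pos"]),np.round(np.r_[Rc.T@o["ft_force"][:2],o["ft_force"][2]],2))
for z in(.0775,.076,.0745,.073):
    r=move_l(W(-135,0,z),.02,max_force=8); show((z,r))
    if r: break
hold(.3); show("")
E
```

```text
(0.0775, False) 4.93 [-1.35e+02  1.00e-01  7.76e+01] [-0.85  0.08  3.16]
(0.076, False) 5.18 [-1.35e+02  1.00e-01  7.62e+01] [-1.21 -0.24  5.68]
(0.0745, False) 5.43 [-1.348e+02  1.000e-01  7.490e+01] [-0.98  0.27  5.64]
(0.073, False) 5.68 [-1.346e+02  1.000e-01  7.380e+01] [-1.12  0.02  7.13]
 5.98 [-1.345e+02  1.000e-01  7.380e+01] [-0.87  0.27  6.4 ]
```

The spring is pushing back with 6 to 7 N at about 6 mm of travel, so the catch is past release. Next I'll creep towards the block, rising slightly and watching the force.

```bash
python3 -W ignore - <<'E'
from h import *; from plant import *
def show(t):
    o=observe();f=np.r_[Rc.T@o["ft_force"][:2],o["ft_force"][2]];print(t,round(o["time_s"],2),ch(o["eef_pos"]),np.round(f,2));return f
z=.073
for x in(-138,-141,-143,-145,-147,-149,-151):
    r=move_l(W(x,0,z),.03,max_force=12); f=show((x,z,r))
    if r or f[0]>4: break
    z+= .0006 if f[2]>7 else (-.0006 if f[2]<5 else 0)
hold(.2);show("")
E
```

```text
(-138, 0.073, False) 6.23 [-1.372e+02  1.000e-01  7.390e+01] [-0.34 -0.05  6.91]
(-141, 0.073, False) 6.48 [-1.402e+02  1.000e-01  7.390e+01] [-0.18 -0.26  6.13]
(-143, 0.073, False) 6.73 [-1.421e+02  1.000e-01  7.390e+01] [ 0.04 -0.4   5.54]
(-145, 0.073, False) 6.98 [-1.44e+02  1.00e-01  7.39e+01] [-0.13  0.15  5.94]
(-147, 0.073, False) 7.23 [-1.46e+02  1.00e-01  7.39e+01] [-0.12  0.24  6.3 ]
(-149, 0.073, False) 7.48 [-1.481e+02  1.000e-01  7.390e+01] [ 0.11 -1.29  6.19]
(-151, 0.073, False) 7.73 [-1.501e+02  1.000e-01  7.390e+01] [-0.04  1.04  5.97]
 7.93 [-1.501e+02  1.000e-01  7.390e+01] [ 0.12 -0.3   5.79]
```

```bash
python3 -W ignore - <<'E'
from h import *; from plant import *
import cv2
im,d=get_image("side"); cv2.imwrite("pics/side2c.png",cv2.resize(im[120:280,220:420,::-1],None,fx=3.7,fy=3.7,interpolation=cv2.INTER_CUBIC))
im,d=get_image("top");cv2.imwrite("pics/top2c.png",cv2.resize(im[130:330,180:440,::-1],None,fx=3,fy=3,interpolation=cv2.INTER_CUBIC))
E
```

```text
(no output)
```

View pics/side2c.png

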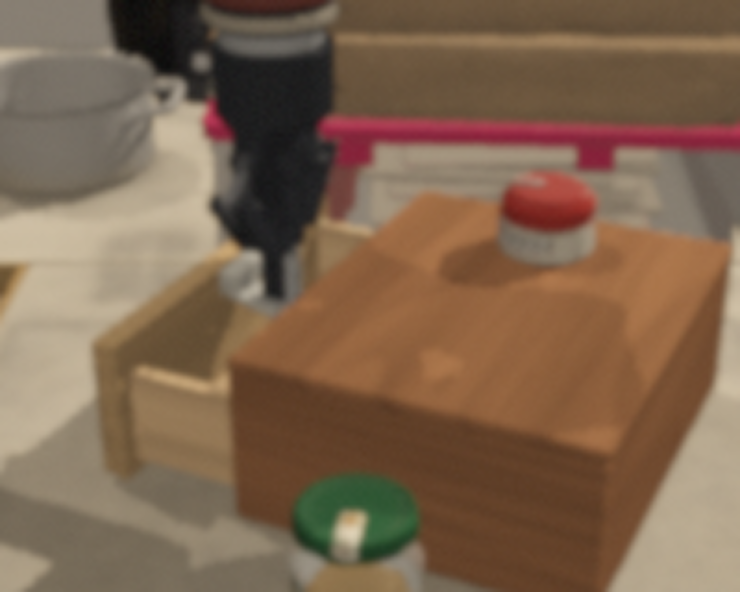

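View pics/top2c.png

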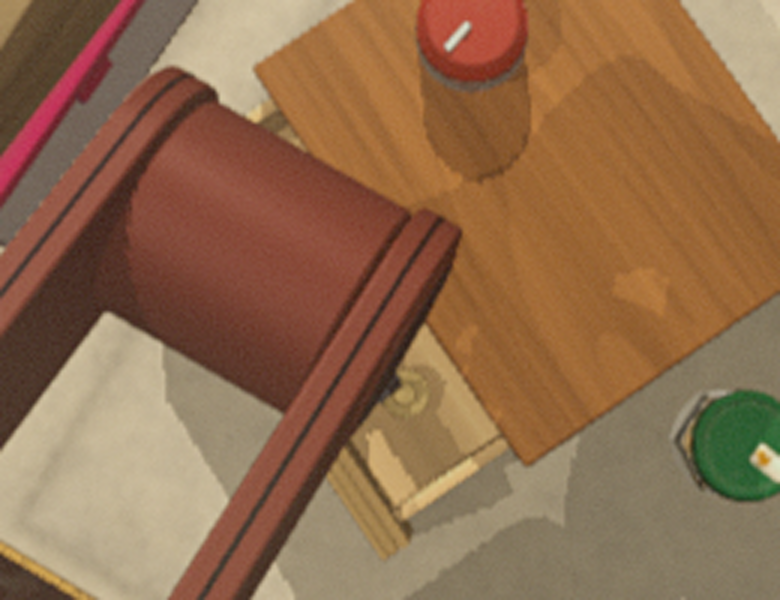

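The side crop shows the front board's corner has moved from (118,350) to (96,345). The drawer is already sliding out, carried along by the finger, and the catch is down and past the rail. I'll carry on slowly to the stop.

```bash
python3 -W ignore - <<'E'
from h import *; from plant import *
def show(t):
    o=observe();f=np.r_[Rc.T@o["ft_force"][:2],o["ft_force"][2]];print(t,round(o["time_s"],2),ch(o["eef_pos"]),np.round(f,2));return f
for x in(-170,-190,-210,-225,-235,-241,-245,-249,-253,-257,-261):
    r=move_l(W(x,0,.073),.05,max_force=9); f=show((x,r))
    if r or f[0]>9: break
hold(.2);show("")
E
```

```text
(-170, False) 8.57 [-1.705e+02  1.000e-01  7.360e+01] [-0.6   0.01  7.8 ]
(-190, False) 9.12 [-1.905e+02  1.000e-01  7.360e+01] [-1.47 -0.34  6.28]
(-210, False) 9.67 [-2.105e+02  1.000e-01  7.350e+01] [-1.92 -0.15  7.58]
(-225, False) 10.12 [-2.256e+02  1.000e-01  7.350e+01] [-1.3  -0.33  7.28]
(-235, False) 10.47 [-2.355e+02  1.000e-01  7.350e+01] [-1.25 -0.02  8.21]
(-241, False) 10.73 [-2.414e+02  1.000e-01  7.350e+01] [-1.34 -0.75  7.66]
(-245, False) 10.98 [-2.452e+02  1.000e-01  7.350e+01] [-1.09 -0.4   6.99]
(-249, False) 11.23 [-2.48e+02  2.00e-01  7.39e+01] [ 3.35 -0.39  5.29]
(-253, False) 11.48 [-251.2    0.4   74.3] [3.73 0.03 6.3 ]
(-257, False) 11.73 [-252.5    0.5   74.8] [13.57 -0.48  1.75]
 11.93 [-252.5    0.5   74.8] [13.7  -0.45  2.12]
```

The drawer is at its stop: the finger is rigid at x = -252.5 mm, and block contact was expected at about -253. I'll relax the push and lift straight up.

```bash
python3 -W ignore - <<'E'
from h import *; from plant import *
import cv2
def show(t):
    o=observe();f=np.r_[Rc.T@o["ft_force"][:2],o["ft_force"][2]];print(t,round(o["time_s"],2),ch(o["eef_pos"]),np.round(f,2));return f
move_l(W(-253.5,0,.074),.03);show("relax")
move_l(W(-252.5,0,.085),.04);show("up")
move_l(W(-251,0,.11),.05);show("up")
move_l(W(-251,0,.23),.15);show("up")
set_joints([-1.298,.22,1.526,0,1.395,-.126]);show("away")
hold(.5);show("")
im,d=get_image("side"); cv2.imwrite("pics/side3c.png",cv2.resize(im[120:280,220:420,::-1],None,fx=3.7,fy=3.7,interpolation=cv2.INTER_CUBIC))
im,d=get_image("top");cv2.imwrite("pics/top3c.png",cv2.resize(im[80:330,160:470,::-1],None,fx=2.4,fy=2.4,interpolation=cv2.INTER_CUBIC)); np.savez("top3.npz",im=im,d=d)
E
```

```text
relax 12.21 [-252.     0.4   75.2] [ 4.19 -0.07  7.87]
up 12.63 [-2.526e+02 -1.000e-01  8.490e+01] [ 3.09 -0.95  2.93]
up 13.28 [-2.514e+02 -1.000e-01  1.098e+02] [ 0.09  0.16 -0.29]
up 14.23 [-251.6   -0.4  228.7] [-0.91 -0.45  0.06]
away 16.07 [ -76.4 -475.2  231.8] [-0.38  0.07  0.36]
 16.57 [ -76.5 -476.2  231.8] [ 0.67  0.29 -0.96]
```

View pics/side3c.png

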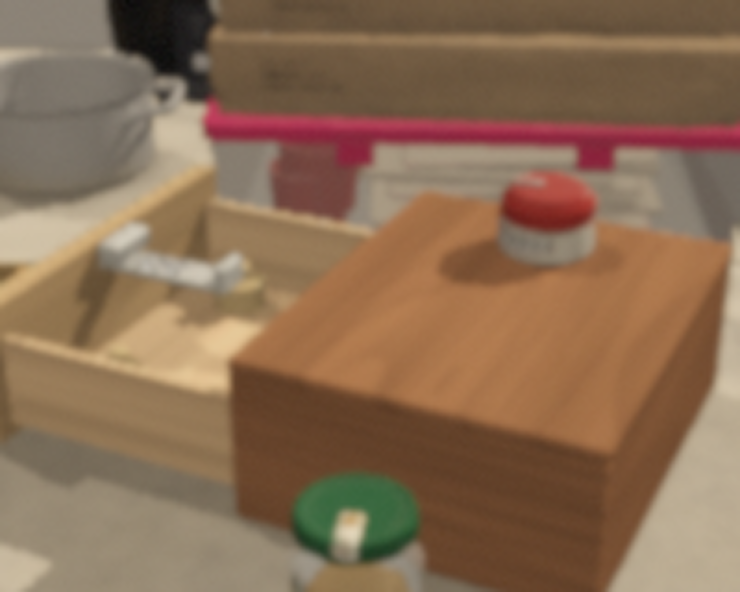

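View pics/top3c.png

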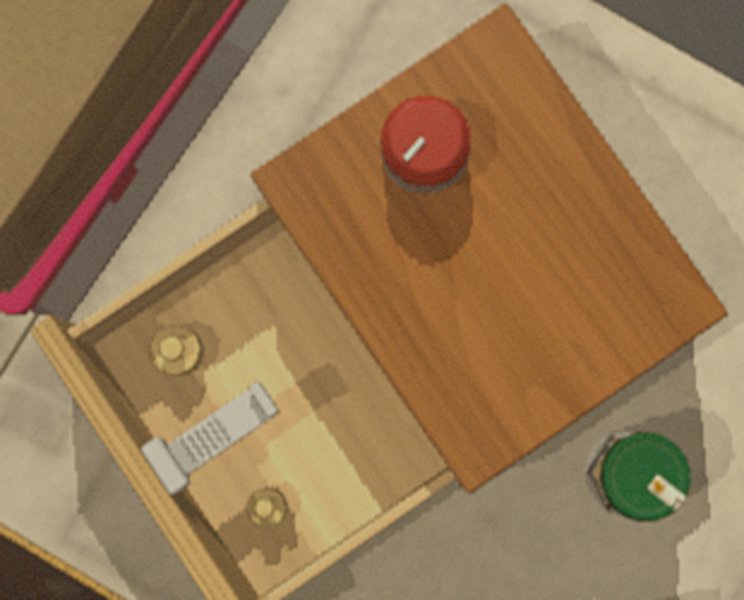

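```bash
python3 -W ignore - <<'E'
from h import *
E=np.load("top3.npz");d=E["d"];t=lambda x,y:(160+x/2.4,80+y/2.4)
for n,p,z in[("inL",t(57,317),.098),("blkrearL",t(163,437),.098),("blkrearR",t(189,483),.098),("wL",t(173,347),.055),("wS",t(267,507),.05),("jar",t(645,476),.084),("timer",t(427,140),.155)]:
    print(n,ch(pz(*p,z)))
def P(u,v): 
    u=int(round(u));v=int(round(v));return ch((T@np.r_[np.linalg.solve(K,[u,v,1.])*np.median(d[v-1:v+2,u-1:u+2]),1])[:3])
for p in[(190,452),(205,441),(222,430),(240,415),(262,398),(175,462),(173,347),(267,507)]: print(p,P(*t(*p)))
E
```

```text
inL [-276.4  129.1   98. ]
blkrearL [-261.3   17.6   98. ]
blkrearR [-263.9  -18.9   98. ]
wL [-226.3   73.1   55. ]
wS [-234.8  -62.1   50. ]
jar [ 1.000e-01 -1.949e+02  8.400e+01]
timer [ -0.6  75.6 155. ]
(190, 452) [-254.4    0.7   79.5]
(205, 441) [-242.     0.4   81.6]
(222, 430) [-227.6    0.8   81.1]
(240, 415) [-210.9    1.6   80.3]
(262, 398) [-190.6    1.6   93.7]
(175, 462) [-265.     0.    88.3]
(173, 347) [-226.9   72.7   53.8]
(267, 507) [-235.1  -61.5   48.3]
```

```bash
python3 -W ignore - <<'E'
import numpy as np,cv2
a=np.load("top0.npz")["im"].astype(int);b=np.load("top3.npz")["im"].astype(int)
for n,(r0,r1,c0,c1) in dict(jar=(255,300,405,450),timer=(115,160,315,360)).items():
    g=lambda i:cv2.cvtColor(i[r0:r1,c0:c1].astype(np.uint8),cv2.COLOR_RGB2GRAY).astype(np.float32)
    print(n,cv2.phaseCorrelate(g(a),g(b)),abs(g(a)-g(b)).mean())
from plant import job_done; job_done()
E
```

```text
jar ((0.419078438106677, 0.5490030226451559), 0.9478557784469039) 2.351605
timer ((0.6115330132521706, 0.6653097907517775), 1.002584195078155) 2.3871605
the job is handed in; nothing more can be done
```

The drawer is out to about 0.168 m of 0.17, and the job was handed in at about 17 s of the 37 s allowed; no verdict is reported.

**What I did:** I closed the gripper and lowered the shut fingertips into the gap. I pressed the tongue down about 6 mm at the fingertip's front edge, with about 6–7 N of spring force. Keeping it down, I pushed towards the front. Friction on the tongue carried the drawer past the rail at first. By the end the finger was against the catch's base block and pushed it to the stop, where it read about 14 N. I then eased off, lifted straight up and moved the arm back to its start pose. Nothing was gripped and the outside of the front was never approached.

**Last checks in the camera images:**
- **Catch:** it has sprung up. The tongue reads about 81 mm high, which is its rest height.
- **Weights:** both are upright in the drawer and moved with it.
- **Timer and jar:** both moved less than 1 pixel, about 1 mm, when I compared the first and last pictures. My hand-read jar position had differed by about 6 mm. I take that as reading error, because the picture comparison did not confirm it and the arm never went near the jar.
- **Catch angle:** I could not measure it while it was held. I estimated 0.2–0.3 rad from the travel, and the drawer did pass the rail.

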